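Brush out the hollowed beaker in the carver's vise

ROBOT

A 7-joint arm with a two-finger parallel gripper is mounted at the origin on the work surface. World frame = base frame: x ahead of the robot, y to its left, z up, the work surface at z = 0. Lengths are in m, angles in degrees, forces in N, time in s.
With the tool pointing down it reaches from about 0.425 to 0.825 m from the base axis. Payload 3.6 kg.
Tool frame: the origin (TCP) lies at the very end of the fingers, on their centre line; the grasp point (between the pads) lies 19 mm behind it; z points along the fingers, y is the line along which they close (so a half turn about z gives the same grasp; the last joint's range is limited). The gripper opens to 85 mm and grips with 20 to 120 N. Pads are 22 mm wide; open, the fingers measure 114 mm over their backs; the gripper's body (76 mm by 85 mm) begins 54 mm behind the grasp point. The pads swing forward as they close: fully open they stand 13 mm farther back than shut.
Start: joints at [67.638, 35.231, -0.722, 81.555, 0.464, 63.22, -2.315], TCP at [0.231, -0.607, 0.196] pointing down, gripper open.
Joint ranges: [-178.69, 178.69], [-17.37, 117.87], [-77.05, 75.6], [15.02, 138.74], [-78.02, 258.01], [0.78, 113.62], [-162.83, 162.83]. Speed limits (degrees/s): [159.86, 159.86, 180, 180, 180, 180, 180].

INTERFACE

Orientations are given as [roll, pitch, yaw] about the fixed x, y, z axes, in that order (R = Rz(yaw) Ry(pitch) Rx(roll)).
In Python, from plant import * gives the robot as it stands.
- The arm moves only by the tool move_arm, never from a script. Its argument "targets" is a list that holds one entry, the list of rows, each a list of 7 numbers: the shift along the world's x, y, z in m, then the turn, a rotation vector about the world's x, y, z in degrees, then the closure in counts, from 0 (fully open) to 255 (shut). In form: [[[tx, ty, tz, ax, ay, az, jaw], ...]]. A call has 1 to 5 rows; each row is the pose to reach, as a shift and turn from the pose commanded when the call began; what a row does not reach only later rows make up. A row lasts 1/12 s, in which the tool goes at most 41.7 mm and 7.16 degrees, less where a joint would pass 70% of its speed; a pose out of reach is approached as far as the arm can. A call with a gripper value outside its range is refused whole. The fingers move at their own pace and stop on an object; "grip_force" is the grip in N (left out, the last holds). Time passes only in rows, so rows that repeat a pose let the fingers close. It gives the time, the measured TCP pose, the force, the opening and the grip force at its end, in the units of the state.
- observe(): the state, without advancing time (a new reading comes with each control period).
- read_camera(name): name is "scene" or "side" or "wrist"; returns a dict with "pixels" (400x640x3 uint8, red, green, blue), "fx", "fy", "cx", "cy" (pixels), "distortion" ([k1, k2, p1, p2, k3] as OpenCV has them; the pictures are not rectified), "T" (4x4, takes a point from camera to world coordinates); the wrist camera has in their place "T_tool_cam" (4x4, takes a point from camera to tool coordinates, whose origin is the TCP and whose axes are the flange's). Camera axes: x right, y down, z forward; pixel columns grow to the right and rows downward; lengths in m; the calibration is good to about 2 mm. A picture is of the moment at which its call begins: read the wrist's pose just before it. There is no depth.
- close_job(): hands the job in; it is judged then, once.
The state is a dict: "t": time; "joints": joint angles; "joint_velocities": joint speeds; "joint_efforts": joint torques, N m; "eef_pos": TCP position; "eef_rot": TCP orientation; "force": force on the tool from outside, world axes, zero at the start; "wrist_torque": the same for the moment, N m; "grip_width": finger opening in m; "gripper_force": force on a finger pad.
Only numpy, scipy, OpenCV 4.12 (cv2) and the standard library are available. Lean on these libraries where they do the work, as an engineer would, in place of code of your own. Each camera call takes 0.05 s, during which the arm holds its last target. There are 200 camera calls.

TASK

Take the long round brush from its wooden rest and brush out the bore of the wooden beaker that is clamped at a slant in the vise: push the bristles in until you feel the bottom and lean on it with about a kilogram's push (about 10 N, and never more than 22 N, for the wood is thin), draw them back until at least half of the bristle head is out of the mouth, and do this three times. Do not push the vise out of its set angle. Then lay the brush back in its own notches on the rest, as it lay before, let go, and leave the gouge, the hammer and the carved figure where they are.

Things in the scene. Friction and masses are not known exactly. Their poses are not given: they have to be found in the camera images.
- brush: loose brush, 0.13 kg, 200 mm long, lying level in the rest. Origin: grip point on its axis, in the square red handle (22 x 22 mm, x = -45 to +50 mm; take it by its upright sides). Own x runs from bristles to handle end, own z up as it lies. Steel stem 9 mm thick. Yellow bristle head x = -150 (flat tip) to -98 mm, 48 mm across, only its outer 2 mm yield; the last 9 mm taper to a 30 mm tip
- brush_tip (a point): centre of the bristle head's flat tip, on the brush's axis, 150 mm from the grip point; axes as the brush's
- beaker: carved wooden beaker, 104 mm tall, about 85 mm across, in one rigid piece with the vise's head that clamps it, leaning 45 to 61 degrees from vertical, roughly towards +x. Own z: along the bore, out of the mouth. Origin: the vise's ball, 85 mm beside the bore's axis. The ball joint holds against about 14 N m. Bore round, 54 mm across at the mouth, 58 inside
- beaker_mouth (a point): centre of the beaker's mouth, in the plane of its rim; own z out of the mouth along the bore. Nothing stands before the mouth
- vise: green cast vise bolted to the bench: foot 132 mm across, ball 75 mm up, slide bed, two jaws with wooden liners on the beaker's two sides (125 mm over both), screw with a T-bar reaching 130 mm to own +y. Origin: centre of the foot's underside. Own x: the way the beaker leans, seen from above
- rest: wooden rest fixed to the bench: board 145 x 196 x 12 mm, two upright notched walls 10 mm thick across it at x = +8 and +120 mm, up to 72 mm high. Origin on the bench. The brush lies along own x at y = +45 mm, bristles to -x, grip at x = +80 mm, its axis 55 mm up: stem in the front notch (14 mm wide at the bottom), handle in the back one (28 mm); both flare upwards. The gouge lies at y = -45 mm
- rest_grip (a point): where the brush's grip point belongs when the brush lies in its notches; axes as the rest's (the brush lies with its axes parallel to these)
- rest_tip (a point): where the brush's tip belongs when the brush lies in its notches
- gouge: bystander: a carver's gouge with a round wooden handle 25 mm thick, 240 mm long, lying in the other notches of the rest, 90 mm from the brush. Origin on its axis
- hammer: bystander: a club hammer lying on the bench beyond the work, head 48 x 105 x 46 mm, handle 230 mm along own +x. Origin under the middle of its head
- carving: bystander: a carved wooden robot figure 167 mm tall standing on a foot 62 x 82 mm. Origin: centre of its underside
- bottom: the beaker's let-in bottom: a foot ring in the lower end of the bore and a flat, solid, dark disc fixed square across the bore. This point is the centre of the beaker's underside, 104 mm below the mouth, NOT the disc: the disc's face lies 56 to 92 mm below the mouth, differs from piece to piece and must be felt for. Own z along the bore, towards the mouth

How it is judged (in metres and radians):
On the way, in this order (a step that is already met when the one before it is completed fails the run):
1. first stroke: the bristles press on the bottom of the bore with more than 4 N (contact force between brush and bottom above 4 N), for 0.15 s.
2. first stroke: the brush is drawn back until its tip is less than 32 mm below the mouth (z of brush_tip in the frame of beaker_mouth above -0.032 m), for 0.05 s.
3. second stroke: the bristles press on the bottom of the bore with more than 4 N (contact force between brush and bottom above 4 N), for 0.15 s.
4. second stroke: the brush is drawn back until its tip is less than 32 mm below the mouth (z of brush_tip in the frame of beaker_mouth above -0.032 m), for 0.05 s.
5. third stroke: the bristles press on the bottom of the bore with more than 4 N (contact force between brush and bottom above 4 N), for 0.15 s.
6. third stroke: the brush is drawn back until its tip is less than 32 mm below the mouth (z of brush_tip in the frame of beaker_mouth above -0.032 m), for 0.05 s.
At the end, for the whole second after the job is handed in: After three strokes the brush lies still and released in its own notches, its grip point and its tip each within 18 mm of their places on the rest and no more than 6 mm above them; the beaker's mouth is within 12 mm, and gouge, hammer and figure within 20 mm, of where they were (distance between brush and rest_grip below 0.018 m and distance between brush_tip and rest_tip below 0.018 m and z of brush in the frame of rest_grip below 0.006 m and z of brush_tip in the frame of rest_tip below 0.006 m and linear speed of brush below 0.02 m/s and distance of beaker_mouth from where it was at the start of the episode below 0.012 m and distance of each of gouge, hammer, carving from where it was at the start of the episode below 0.02 m); the robot touches nothing.
It fails at once if the brush is rammed into the beaker with more than 22 N (contact force between brush and beaker above 22 N).
It fails at once if the vise is pushed out of its set angle (beaker's mouth moved more than 12 mm) (distance of beaker_mouth from where it was at the start of the episode above 0.012 m).
It fails at once if gouge, hammer or carved figure disturbed (moved more than 20 mm) (distance of any of gouge, hammer, carving from where it was at the start of the episode above 0.02 m).
It also fails if it takes over 67 s, if anything falls off the work surface, if the arm or the gripper's body presses on something with over 40 N, if the wrist force passes 120 N, or if a joint passes its speed limit or range.

## Working session

There is one attempt and no reset: what is moved stays moved. The work goes in short steps, Python scripts to look and compute and a tool call to move; the robot and the scene stay as the last step left them, time stands still between calls to the robot, and variables do not carry over. Pictures are saved under pics/ and viewed, at most 10 in all, crops included, and the job is handed in when it is done.

Besides the shell and the picture viewer there is one more tool, called after "Emit:" as name(argument=value, ...) on one line, values as JSON. move_arm: Moves the arm, as the interface text tells. Its arguments: {"type":"object","properties":{"targets":{"type":"array","items":{"type":"array","items":{"type":"array","items":{"type":"number"}}}},"grip_force":{"type":"number"}},"required":["targets"]}

```bash
mkdir -p pics; ls; python3 - <<'E'
from plant import *
import cv2
s=observe();print({k:s[k] for k in('t','eef_pos','eef_rot','force','grip_width')})
for n in('scene','side'):
    c=read_camera(n);cv2.imwrite(f'pics/{n}0.png',c['pixels'][...,::-1]);print(n,c['fx'],c['cx'],c['cy'],c['distortion'],c['T'])
E
```

```text
pics
{'t': 0.0, 'eef_pos': array([ 0.23098535, -0.60664556,  0.19522821]), 'eef_rot': array([-1.79850515e+02,  1.76406779e-03,  2.08472529e+01]), 'force': array([-0.65613017, -0.09195402, -0.42469076]), 'grip_width': 0.08550068240278656}
scene 422.40903227632685 319.2154192929929 192.63519579579452 [-0.02062849  0.          0.          0.          0.        ] [[ 0.09831429  0.71327891 -0.69395065  1.4408381 ]
 [ 0.99512399 -0.07600625  0.06285931  0.07262043]
 [-0.00790836 -0.69674691 -0.71727345  0.97019408]
 [ 0.          0.          0.          1.        ]]
side 385.98917030123647 314.415147880547 200.83711464740952 [-0.06228331  0.          0.          0.          0.        ] [[-9.90326274e-01 -1.06304572e-01  8.91807680e-02  5.09808385e-01]
 [-1.38758081e-01  7.57509242e-01 -6.37907472e-01  8.40759006e-01]
 [ 2.57224583e-04 -6.44111082e-01 -7.64931924e-01  9.43628312e-01]
 [ 0.00000000e+00  0.00000000e+00  0.00000000e+00  1.00000000e+00]]
```

View pics/scene0.png

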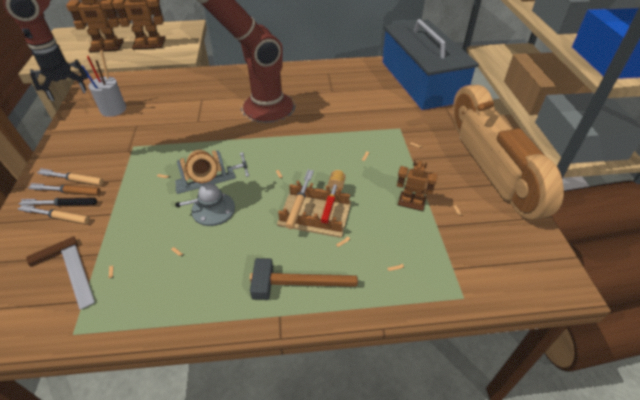

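View pics/side0.png

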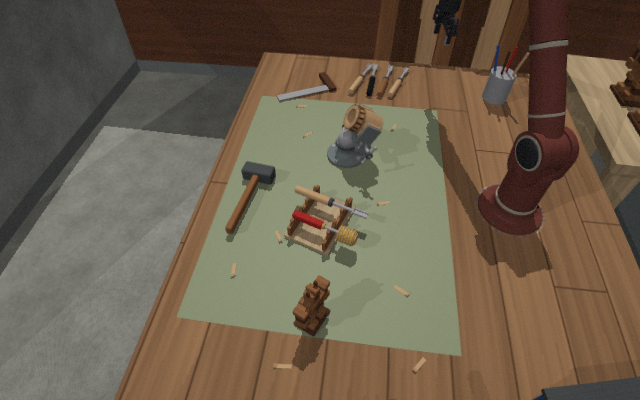

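```bash
python3 - <<'E'
import cv2,numpy as np
a=cv2.imread('pics/scene0.png');b=cv2.imread('pics/side0.png')
f=lambda im,x,y:cv2.resize(im[y:y+75,x:x+100],(400,300),interpolation=cv2.INTER_CUBIC)
cv2.imwrite('pics/c1.png',np.vstack([np.hstack([f(a,160,148),f(a,265,165)]),np.hstack([f(b,310,95),f(b,275,180)])]))
E
```

```text
(no output)
```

View pics/c1.png

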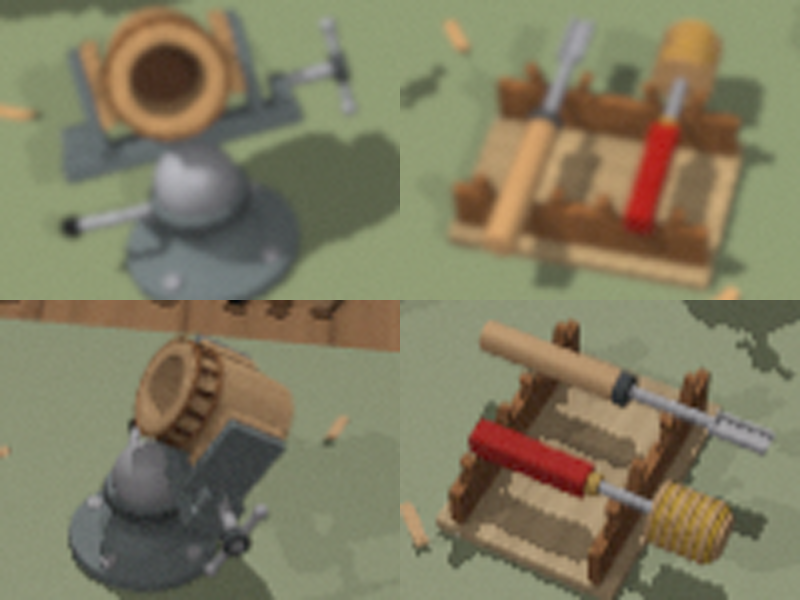

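```bash
cat > h.py <<'E'
from plant import *
import cv2,numpy as np
from scipy.spatial.transform import Rotation as R
from scipy.optimize import least_squares
def proj(c,P,T=None):
    T=np.linalg.inv(c['T'] if T is None else T)
    K=np.array([[c['fx'],0,c['cx']],[0,c['fy'],c['cy']],[0,0,1]])
    return cv2.projectPoints(np.atleast_2d(P).astype(float),cv2.Rodrigues(T[:3,:3])[0],T[:3,3],K,np.array(c['distortion']))[0][:,0]
def tri(cs,px,x0=(.6,0,.05)):
    r=least_squares(lambda p:np.concatenate([proj(c,p)[0]-u for c,u in zip(cs,px)]),x0)
    return r.x,np.abs(r.fun).max()
def cams():
    import pickle,os
    if not os.path.exists('cams.pkl'): pickle.dump([read_camera('scene'),read_camera('side')],open('cams.pkl','wb'))
    return pickle.load(open('cams.pkl','rb'))
E
python3 - <<'E'
from h import *
cs=cams()
q=lambda i,x,y:np.array([(160,148),(265,165),(310,95),(275,180)][i])+np.array([x,y])/4-.375
for n,u,v in [('mouth',q(0,168,75),q(2,170,87)),('foot',q(0,212,248),q(2,142,235)),('ball',q(0,200,187),q(2,150,180)),
 ('hend',q(1,240,222),q(3,78,143)),('hfront',q(1,267,128),q(3,190,177)),('tip',q(1,294,35),q(3,318,228)),
 ('knob',q(0,70,227),q(2,135,135)),('tbar',q(0,337,70),q(2,235,240))]:
    p,e=tri(cs,[u,v]);print(n,p.round(4),round(e,2))
E
```

```text
mouth [ 0.5285 -0.1771  0.169 ] 0.3
foot [ 0.5422 -0.1772  0.0027] 0.13
ball [ 0.5396 -0.1744  0.0684] 0.38
hend [0.6641 0.1587 0.0518] 0.41
hfront [0.5795 0.1863 0.0597] 0.18
tip [0.4856 0.2193 0.0628] 0.0
knob [ 0.5554 -0.2701  0.0464] 1.39
tbar [ 0.4652 -0.0688  0.1074] 0.06
```

```bash
python3 - <<'E'
from h import *
c=read_camera('wrist');print(c['fx'],c['cx'],c['cy'],c['distortion']);print(np.round(c['T_tool_cam'],3))
E
```

```text
279.362984478993 318.96330304796516 200.4656084495723 [-0.00142908  0.          0.          0.          0.        ]
[[-0.    -0.959 -0.284  0.072]
 [ 1.    -0.     0.    -0.001]
 [-0.    -0.284  0.959 -0.176]
 [ 0.     0.     0.     1.   ]]
```

Emit:
move_arm(targets=[[[0.03,0.03,0.04,0,0,-7,0],[0.06,0.05,0.08,0,0,-14,0],[0.09,0.08,0.12,0,0,-21,0],[0.12,0.11,0.14,0,0,-28,0],[0.15,0.14,0.15,0,0,-35,0]]])

```text
t: 0.67
eef_pos: [0.3496, -0.4993, 0.3286]
eef_rot: [179.8, -0.1, -14.6]
force: [0.4, -1.4, 0.5]
grip_width: 0.0849
gripper_force: 0.0
```

Emit:
move_arm(targets=[[[0.03,0.03,0.01,0,0,0,0],[0.06,0.055,0.02,0,0,0,0],[0.085,0.085,0.02,0,0,0,0],[0.11,0.11,0.02,0,0,0,0],[0.14,0.14,0.02,0,0,0,0]]])

```text
t: 1.08
eef_pos: [0.4888, -0.3589, 0.3463]
eef_rot: [179.9, -0.0, -14.3]
force: [-0.0, 0.1, -1.0]
grip_width: 0.0854
gripper_force: 0.0
```

Emit:
move_arm(targets=[[[0.03,0.025,0,0,0,2,0],[0.06,0.05,0,0,0,4,0],[0.085,0.08,0,0,0,6,0],[0.11,0.1,0,0,0,8,0],[0.11,0.1,0,0,0,8,0]]])

```text
t: 1.5
eef_pos: [0.6045, -0.2497, 0.3441]
eef_rot: [-179.5, -0.1, -5.3]
force: [-1.1, 1.1, -0.7]
grip_width: 0.0854
gripper_force: 0.0
```

```bash
cat >> h.py <<'E'
def wrist(name):
    import pickle
    s=observe();c=read_camera('wrist')
    T=np.eye(4);T[:3,:3]=R.from_euler('xyz',s['eef_rot'],degrees=True).as_matrix();T[:3,3]=s['eef_pos']
    c['T']=T@c['T_tool_cam'];pickle.dump(c,open(f'pics/{name}.pkl','wb'))
    cv2.imwrite(f'pics/{name}.png',c['pixels'][...,::-1]);print(s['t'],s['eef_pos'],s['eef_rot']);return c
E
python3 -c "
from h import *
wrist('w1')"
```

```text
1.5 [ 0.60446497 -0.24972388  0.34413224] [-1.79536140e+02 -9.50291955e-02 -5.29175893e+00]
```

View pics/w1.png

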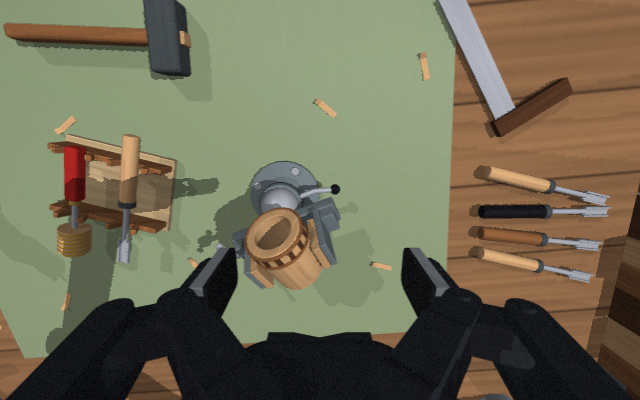

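```bash
python3 - <<'E'
import cv2,numpy as np
a=cv2.imread('pics/w1.png')
f=lambda x,y,w:cv2.resize(a[y:y+140,x:x+w],None,fx=4,fy=4,interpolation=cv2.INTER_CUBIC)
cv2.imwrite('pics/c2.png',np.hstack([f(228,155,120),f(40,130,80)]))
E
```

```text
(no output)
```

View pics/c2.png

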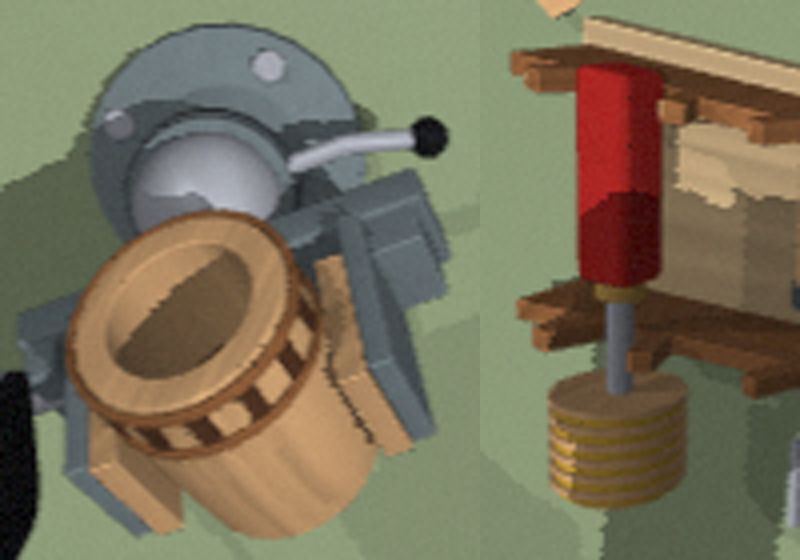

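```bash
cat > fit.py <<'E'
from h import *
import pickle
w=pickle.load(open('pics/w1.pkl','rb'));sc,sd=cams()
W=lambda l:np.array(l)/4+[228,155]-.375
S=lambda l:np.array(l)/4+[160,148]-.375
D=lambda l:(np.array(l)-[0,300])/4+[310,95]-.375
B=lambda l:(np.array(l)-[480,0])/4+[40,130]-.375
th=np.linspace(0,2*np.pi,180,endpoint=False)
def dist(cam,c,Rm,r,obs):
    P=c+r*(np.outer(np.cos(th),Rm[:,0])+np.outer(np.sin(th),Rm[:,1]))
    q=proj(cam,P);d=obs[:,None]-q
    return np.linalg.norm(d,axis=2).min(1)*1
inW=W([(106,345),(118,318),(150,275),(185,248),(215,241),(243,258),(250,285),(238,320),(215,350),(185,372),(150,380),(122,370)])
outW=W([(77,335),(205,216),(288,270),(150,412),(100,395),(240,365),(120,265)])
unW=W([(270,537),(230,520),(330,520),(372,460)])
foot=W([(92,160),(130,75),(210,25),(300,50),(355,110),(365,165)])
inS=S([(129,78),(204,75),(165,40),(167,113)]);outS=S([(103,75),(233,75),(168,10),(168,139)])
inD=D([(150,395),(160,365),(187,351),(193,370),(180,400),(160,415)])
def unpack(p):
    psi,t=np.radians(p[5:7]);a=np.array([np.sin(t)*np.cos(psi),np.sin(t)*np.sin(psi),np.cos(t)])
    n=np.array([-np.cos(t)*np.cos(psi),-np.cos(t)*np.sin(psi),np.sin(t)])
    return a,n
def res(p):
    a,n=unpack(p);Rm=np.c_[n,np.cross(a,n),a]
    ball=np.array([p[0],p[1],.075]);m=ball+.085*n+p[2]*a
    f=[dist(w,m,Rm,.027,inW),dist(w,m,Rm,p[3],outW),dist(w,m-.104*a,Rm,p[4],unW),dist(sc,m,Rm,.027,inS),dist(sc,m,Rm,p[3],outS),dist(sd,m,Rm,.027,inD),
       .5*dist(w,np.array([p[0],p[1],p[7]]),np.eye(3),.066,foot)]
    return f
if __name__=='__main__':
    for psi0,t0 in((0,52),(25,56)):
        r=least_squares(lambda p:np.concatenate(res(p)),[.54,-.177,.04,.04,.038,psi0,t0,.005],loss='soft_l1',f_scale=.5,x_scale=[.01,.01,.01,.01,.01,5,5,.01])
        p=r.x;a,n=unpack(p);m=np.array([p[0],p[1],.075])+.085*n+p[2]*a
        print(p.round(4),r.cost,'mouth',m.round(4),'a',a.round(4));print([x.mean().round(2) for x in res(p)])
    pts=np.array([(.05,.011,.066),(-.045,.011,.066),(-.098,0,.055),(-.048,0,.055)]);ob=B([(580,65),(582,273),(619,395),(619,294)])
    bp=np.array([(.05,0,.055),(-.045,0,.055)])
    so=np.array([(265,165)]*2)+np.array([(240,222),(267,128)])/4-.375; do=np.array([(275,180)]*2)+np.array([(78,143),(190,177)])/4-.375
    def g(p,wt=1):
        X=lambda q:np.c_[R.from_euler('z',p[2],degrees=True).apply(np.c_[q[:,:2],q[:,0]*0])[:,:2]+p[:2],q[:,2]]
        return np.concatenate([(proj(w,X(pts))-ob).ravel(),.7*(proj(sc,X(bp))-so).ravel(),.7*(proj(sd,X(bp))-do).ravel()])
    r=least_squares(g,[.617,.175,-18],x_scale=[.01,.01,1]);print('brush',r.x.round(4),r.fun.round(1))
E
python3 fit.py
```

```text
[ 5.39400e-01 -1.75800e-01  3.84000e-02  4.01000e-02  3.40000e-02
  1.71602e+01  6.20035e+01  7.50000e-03] 12.046421719450544 mouth [ 0.5337 -0.1775  0.1681] a [0.8437 0.2605 0.4694]
[np.float64(0.84), np.float64(0.67), np.float64(0.44), np.float64(0.86), np.float64(1.94), np.float64(1.27), np.float64(0.35)]
[ 5.40300e-01 -1.75100e-01  3.80000e-02  3.99000e-02  3.47000e-02
  1.73604e+01  6.16078e+01  3.30000e-03] 12.094259045831697 mouth [ 0.5336 -0.1772  0.1678] a [0.8396 0.2625 0.4755]
[np.float64(0.8), np.float64(0.73), np.float64(0.39), np.float64(0.87), np.float64(1.99), np.float64(1.26), np.float64(0.35)]
brush [  0.6203   0.1686 -20.3822] [-0.8  0.2 -1.8  2.6  0.3 -0.9  0.9 -1.3 -1.5  0.5 -0.7  0.5 -0.2 -2.3
  0.3  0.4]
```

Emit:
move_arm(targets=[[[0.0,0.04,0,0,0,-3,0],[0.0,0.08,0,0,0,-6,0],[0.0,0.12,0,0,0,-9,0],[0.0,0.16,0,0,0,-12,0],[0.01,0.2,0,0,0,-14,0]]])

```text
t: 1.97
eef_pos: [0.6068, -0.0601, 0.3469]
eef_rot: [179.9, -0.0, -20.5]
force: [0.6, -0.1, -0.2]
grip_width: 0.0853
gripper_force: 0.0
```

Emit:
move_arm(targets=[[[0.0,0.04,-0.01,0,0,0,0],[0.0,0.08,-0.02,0,0,0,0],[0.0,0.12,-0.03,0,0,0,0],[0.0,0.16,-0.04,0,0,0,0],[0.01,0.19,-0.06,0,0,0,0]]])

```text
t: 2.38
eef_pos: [0.6183, 0.1339, 0.2882]
eef_rot: [-179.8, -0.2, -20.1]
force: [0.8, -0.1, 0.1]
grip_width: 0.0857
gripper_force: 0.0
```

Emit:
move_arm(targets=[[[0.0,0.025,-0.03,0,0,0,0],[0.0,0.025,-0.06,0,0,0,0],[0.0,0.025,-0.06,0,0,0,0]]])

```text
t: 2.63
eef_pos: [0.6139, 0.1555, 0.2189]
eef_rot: [179.5, 0.7, -20.0]
force: [-1.7, -2.0, -1.9]
grip_width: 0.0855
gripper_force: 0.0
```

```bash
sed -i 's/dist(sc,m,Rm,p\[3\],outS)/dist(sc,m,Rm,.0445,outS)/' fit.py; python3 fit.py; python3 -c "
from h import *
wrist('w2')"
```

```text
[ 5.39100e-01 -1.75700e-01  4.02000e-02  3.87000e-02  3.46000e-02
  1.67098e+01  6.12188e+01  6.50000e-03] 9.867593307488987 mouth [ 0.5337 -0.1773  0.1689] a [0.8395 0.252  0.4815]
[np.float64(0.83), np.float64(0.75), np.float64(0.12), np.float64(0.77), np.float64(0.9), np.float64(1.22), np.float64(0.34)]
[ 5.40000e-01 -1.75100e-01  3.97000e-02  3.88000e-02  3.52000e-02
  1.70686e+01  6.08268e+01  2.30000e-03] 10.001326557340741 mouth [ 0.5335 -0.1771  0.1686] a [0.8347 0.2563 0.4875]
[np.float64(0.83), np.float64(0.76), np.float64(0.31), np.float64(0.8), np.float64(0.86), np.float64(1.19), np.float64(0.36)]
brush [  0.6203   0.1686 -20.3822] [-0.8  0.2 -1.8  2.6  0.3 -0.9  0.9 -1.3 -1.5  0.5 -0.7  0.5 -0.2 -2.3
  0.3  0.4]
2.6333 [0.61390972 0.15545293 0.21892842] [179.51450413   0.66820419 -20.02411305]
```

View pics/w2.png

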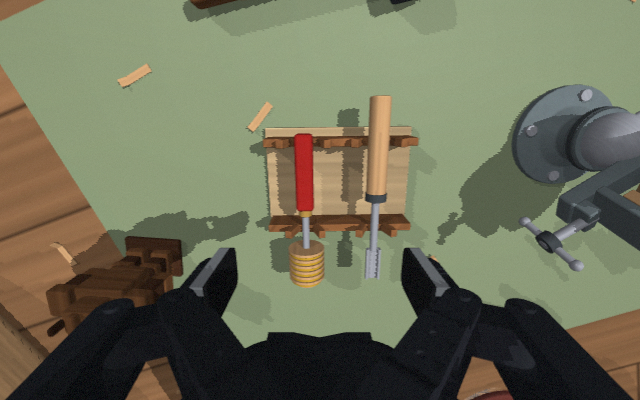

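```bash
cat > bf.py <<'E'
from h import *
import pickle,sys
w=pickle.load(open('pics/w2.pkl','rb'))
pts=np.array([(.05,0,.066),(-.045,0,.066),(-.098,0,.055)]);ob=np.array([(304.3,134.5),(305,209),(306.5,249)])
def g(p):
    X=np.c_[R.from_euler('z',p[2],degrees=True).apply(np.c_[pts[:,:2],pts[:,0]*0])[:,:2]+p[:2],pts[:,2]]
    return (proj(w,X)-ob).ravel()
r=least_squares(g,[.617,.175,-18],x_scale=[.01,.01,1]);print('brush',r.x.round(4),r.fun.round(1))
E
python3 bf.py
```

```text
brush [  0.6215   0.1697 -20.0283] [-0.1 -0.7  0.4  3.  -0.3 -2.4]
```

Emit:
move_arm(targets=[[[0.006,0.006,-0.03,0,0,0,0],[0.012,0.0125,-0.06,0,0,0,0],[0.012,0.0125,-0.09,0,0,0,0],[0.012,0.0125,-0.1,0,0,0,0],[0.012,0.0125,-0.1,0,0,0,0]]])

```text
t: 3.1
eef_pos: [0.6303, 0.1651, 0.1248]
eef_rot: [179.8, 0.1, -20.3]
force: [0.2, 0.2, 0.6]
grip_width: 0.0852
gripper_force: 0.0
```

Emit:
move_arm(targets=[[[-0.003,0.003,-0.03,0,0,0,0],[-0.003,0.003,-0.06,0,0,0,0],[-0.003,0.003,-0.08,0,0,0,0],[-0.003,0.003,-0.088,0,0,0,0],[-0.003,0.003,-0.088,0,0,0,0]]])

```text
t: 3.52
eef_pos: [0.6285, 0.1698, 0.0384]
eef_rot: [180.0, -0.0, -20.2]
force: [-0.6, -0.5, -0.1]
grip_width: 0.0854
gripper_force: 0.0
```

Emit:
move_arm(targets=[[[0,0,0,0,0,0,120],[0,0,0,0,0,0,255],[0,0,0,0,0,0,255],[0,0,0,0,0,0,255],[0,0,0,0,0,0,255]]], grip_force=60)

```text
t: 3.93
eef_pos: [0.6283, 0.1713, 0.0389]
eef_rot: [-179.9, -0.1, -20.1]
force: [-0.5, -0.4, 0.2]
grip_width: 0.0258
gripper_force: 0.0
```

Emit:
move_arm(targets=[[[0,0,0,0,0,0,255],[0,0,0,0,0,0,255],[0,0,0,0,0,0,255],[0,0,0,0,0,0,255],[0,0,0,0,0,0,255]]])

```text
t: 4.35
eef_pos: [0.6277, 0.1711, 0.0377]
eef_rot: [180.0, 0.0, -20.2]
force: [-0.9, 0.2, -0.5]
grip_width: 0.0001
gripper_force: 0.0
```

```bash
python3 - <<'E'
from h import *
wrist('w3')
for n,b in(('scene',(275,150)),('side',(260,160))):
    c=read_camera(n);cv2.imwrite(f'pics/{n}3.png',c['pixels'][...,::-1])
a=cv2.imread('pics/w3.png');b=cv2.imread('pics/side3.png')
cv2.imwrite('pics/c3.png',np.hstack([cv2.resize(a,None,fx=.75,fy=.75)[:300],cv2.resize(b[170:270,270:375],None,fx=3,fy=3,interpolation=cv2.INTER_CUBIC)]))
E
```

```text
4.35 [0.62766067 0.17111752 0.03773421] [ 1.79995522e+02  5.07830732e-03 -2.01524507e+01]
```

View pics/c3.png

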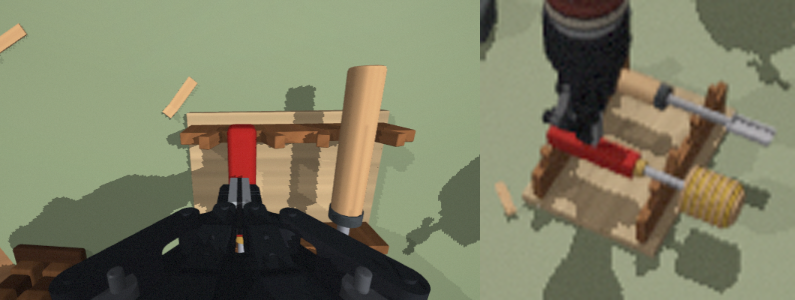

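```bash
python3 - <<'E'
from h import *
a=cv2.imread('pics/w3.png');b=cv2.imread('pics/side3.png');s=cv2.imread('pics/scene3.png')
f=lambda im,x,y,w,h,k:cv2.resize(im[y:y+h,x:x+w],(w*k,h*k),interpolation=cv2.INTER_CUBIC)
cv2.imwrite('pics/c4.png',np.hstack([f(a,270,150,100,150,4),np.vstack([f(b,285,185,66,50,6)[:300,:396],f(s,300,165,66,50,6)[:300,:396]])]))
print(observe())
E
```

```text
{'t': 4.5, 'joints': array([ -17.77731034,   45.07431407,    1.055251  ,   90.48949177,
         -1.07001624,   44.45270991, -126.42097628]), 'joint_velocities': array([-0.05151349,  0.03897611, -0.1410964 ,  0.04208264,  0.0581062 ,
        0.01486886, -0.06262302]), 'joint_efforts': array([-2.86951181e-03, -4.99621546e+01,  7.37305339e-01, -1.34357044e+01,
        7.86002842e-03,  1.62852619e-03, -7.54037131e-06]), 'eef_pos': array([0.62766038, 0.1711169 , 0.03770252]), 'eef_rot': array([ 1.79997735e+02,  6.64288493e-03, -2.01528539e+01]), 'force': array([-0.47131189,  0.18021145, -0.77865775]), 'wrist_torque': array([-0.00970164, -0.08753803, -0.02001778]), 'gripper_force': 0.0, 'grip_width': -0.00017751909781266132}
```

View pics/c4.png

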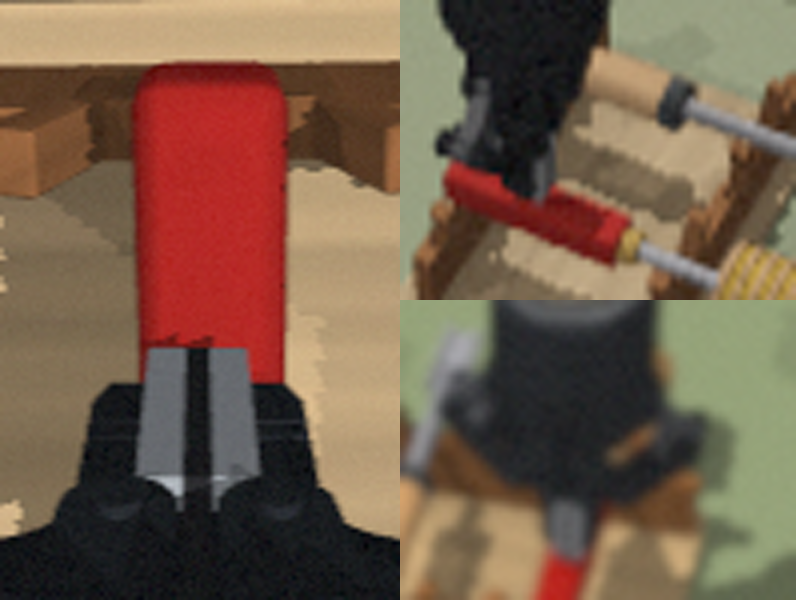

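```bash
python3 - <<'E'
from h import *
sc,sd=cams()
P=observe()['eef_pos'];print(proj(sd,P),proj(sc,P));print(tri([sc,sd],[(328,207.5),(308.3,217.5)]))
import pickle
w=pickle.load(open('pics/w3.pkl','rb'));print(proj(w,P))
# grip/handle points in w3: handle end edge mid & corners at z .066
for z in(.066,.09,.1):
  print(z,proj(w,[(.6215+.047*1,.1697-.017,z)]))
E
```

```text
[[306.2146095  222.58826858]] [[327.88691048 213.83423619]]
(array([0.62222676, 0.1708054 , 0.0609181 ]), np.float64(0.3756019248126563))
[[319.46672627 227.82819407]]
0.066 [[325.60292826 170.11950773]]
0.09 [[326.81037666 179.63326684]]
0.1 [[327.45360591 184.70152938]]
```

```bash
python3 - <<'E'
from h import *
import pickle
c=pickle.load(open('pics/w3.pkl','rb'))
for x in(0,.006,.011):
  for z in(0,-.013,-.02,-.028):
    print(x,z,((proj(c,[(x,0,z)],c['T_tool_cam'])-[270,150])*4).round())
c=read_camera('wrist');cv2.imwrite('pics/w4.png',c['pixels'][...,::-1])
E
```

```text
0 0 [[198. 311.]]
0 -0.013 [[198. 342.]]
0 -0.02 [[198. 361.]]
0 -0.028 [[198. 384.]]
0.006 0 [[198. 278.]]
0.006 -0.013 [[198. 307.]]
0.006 -0.02 [[198. 324.]]
0.006 -0.028 [[198. 346.]]
0.011 0 [[198. 250.]]
0.011 -0.013 [[198. 277.]]
0.011 -0.02 [[198. 293.]]
0.011 -0.028 [[198. 314.]]
```

Emit:
move_arm(targets=[[[0,0,0,0,0,0,100],[0,0,0,0,0,0,0],[0,0,0,0,0,0,0],[0,0,0,0,0,0,0],[0,0,0,0,0,0,0]]])

```text
t: 4.97
eef_pos: [0.6277, 0.1711, 0.0378]
eef_rot: [-180.0, -0.0, -20.2]
force: [0.0, 0.4, 0.4]
grip_width: 0.0603
gripper_force: 0.0
```

```bash
python3 - <<'E'
from h import *
import pickle
c=pickle.load(open('pics/w2.pkl','rb'))
for x in(-.011,0,.011):
  for z in(0,-.013,-.03,-.045):
    print(x,z,proj(c,[(x,.0427,z),(x,.057,z)],c['T_tool_cam']).round().tolist())
E
```

```text
-0.011 0 [[381.0, 243.0], [402.0, 243.0]]
-0.011 -0.013 [[386.0, 251.0], [408.0, 251.0]]
-0.011 -0.03 [[392.0, 265.0], [417.0, 265.0]]
-0.011 -0.045 [[399.0, 279.0], [426.0, 279.0]]
0 0 [[382.0, 228.0], [404.0, 228.0]]
0 -0.013 [[387.0, 236.0], [409.0, 236.0]]
0 -0.03 [[394.0, 248.0], [419.0, 248.0]]
0 -0.045 [[401.0, 260.0], [428.0, 260.0]]
0.011 0 [[384.0, 213.0], [405.0, 213.0]]
0.011 -0.013 [[388.0, 219.0], [411.0, 219.0]]
0.011 -0.03 [[395.0, 230.0], [421.0, 230.0]]
0.011 -0.045 [[403.0, 241.0], [431.0, 241.0]]
```

Emit:
move_arm(targets=[[[0,0,0,0,0,0,0],[0,0,0,0,0,0,0],[0,0,0.03,0,0,0,0],[0,0,0.06,0,0,0,0],[0,0,0.06,0,0,0,0]]])

```text
t: 5.38
eef_pos: [0.6323, 0.1723, 0.1041]
eef_rot: [-179.6, -0.6, -20.2]
force: [1.0, -0.1, 1.2]
grip_width: 0.0849
gripper_force: 0.0
```

Emit:
move_arm(targets=[[[-0.003,-0.002,-0.03,0,0,0,0],[-0.003,-0.002,-0.06,0,0,0,0],[-0.003,-0.002,-0.075,0,0,0,0],[-0.003,-0.002,-0.084,0,0,0,0],[-0.003,-0.002,-0.084,0,0,0,0]]])

```text
t: 5.8
eef_pos: [0.6232, 0.1687, 0.0116]
eef_rot: [179.9, 0.2, -20.2]
force: [0.3, 0.5, -0.2]
grip_width: 0.0855
gripper_force: 0.0
```

```bash
cat >> bf.py <<'E'
def g2(p):
    X=np.c_[R.from_euler('z',p[2],degrees=True).apply(np.c_[pts[:,:2],pts[:,0]*0])[:,:2]+p[:2],pts[:,2]]
    T=w['T'].copy();T[2,3]+=p[3];return (proj(w,X,T)-ob).ravel()
r=least_squares(g2,[.617,.175,-18,0],x_scale=[.01,.01,1,.01]);print('brush dz',r.x.round(4),r.fun.round(1))
E
python3 bf.py
```

```text
brush [  0.6215   0.1697 -20.0283] [-0.1 -0.7  0.4  3.  -0.3 -2.4]
brush dz [ 6.21700e-01  1.69600e-01 -2.00304e+01 -8.00000e-04] [-0.1 -0.9  0.4  3.1 -0.3 -2.3]
```

Emit:
move_arm(targets=[[[0,0,0,0,0,0,120],[0,0,0,0,0,0,200],[0,0,0,0,0,0,255],[0,0,0,0,0,0,255],[0,0,0,0,0,0,255]]], grip_force=60)

```text
t: 6.22
eef_pos: [0.6253, 0.1693, 0.0148]
eef_rot: [-179.9, -0.1, -20.2]
force: [-0.2, 0.2, 0.0]
grip_width: 0.0254
gripper_force: 0.0
```

Emit:
move_arm(targets=[[[0,0,0,0,0,0,255],[0,0,0,0,0,0,255],[0,0,0,0,0,0,255]]])

```text
t: 6.47
eef_pos: [0.6255, 0.1695, 0.0149]
eef_rot: [-179.9, -0.1, -20.2]
force: [-0.8, -0.0, 5.5]
grip_width: 0.0202
gripper_force: 60.7
```

Emit:
move_arm(targets=[[[0,0,0.01,0,0,0,255],[0,0,0.025,0,0,0,255],[0,0,0.055,0,0,0,255],[0,0,0.09,0,0,0,255],[0,0,0.13,0,0,0,255]]])

```text
t: 6.88
eef_pos: [0.6227, 0.1685, 0.1431]
eef_rot: [179.8, 0.3, -20.2]
force: [0.8, 0.8, -2.6]
grip_width: 0.0208
gripper_force: 59.8
```

```bash
cat >> h.py <<'E'
def rel(Rt,pt):
    s=observe();R0=R.from_euler('xyz',s['eef_rot'],degrees=True)
    rv=(R.from_matrix(Rt)*R0.inv()).as_rotvec(degrees=True)
    print('shift',(pt-s['eef_pos']).round(4),'turn',rv.round(2),np.linalg.norm(rv).round(1));return rv
def frame(x,up):   # tool x, tool -z near up
    z=-(up-x*(up@x));z/=np.linalg.norm(z);return np.c_[x,np.cross(z,x),z]
E
python3 - <<'E'
from h import *
import pickle
m=np.array([.5335,-.177,.1687]);ps=np.radians(17);b=np.radians(26)
h=np.array([np.cos(ps),np.sin(ps),0]);Z=np.array([0,0,1.]);s=np.cross(Z,h)
Rt=frame(np.cos(b)*h-np.sin(b)*Z,Z)
c=pickle.load(open('pics/w2.pkl','rb'))
cam=m+.34*(np.sin(np.radians(45))*h+np.cos(np.radians(45))*Z)+.1*s
p=cam-Rt@c['T_tool_cam'][:3,3];print('TCP',p)
T=np.eye(4);T[:3,:3]=Rt;T[:3,3]=p;print(proj(c,m,T@c['T_tool_cam']))
rel(Rt,p);print(observe()['eef_pos'],observe()['eef_rot'],observe()['force'],observe()['grip_width'])
E
```

```text
TCP [ 0.59881204 -0.05281193  0.28196752]
[[401.22578223 212.72490181]]
shift [-0.0239 -0.2213  0.1388] turn [ 0.92 26.18 36.47] 44.9
[0.62267374 0.16845836 0.1431416 ] [179.80190943   0.25246058 -20.15276657] [ 0.83103057  0.80506703 -2.62514798] 0.020777877293631224
```

Emit:
move_arm(targets=[[[0,0,0.035,0,0,0,255],[0,-0.01,0.07,0,0,0,255],[0,-0.03,0.1,0.1,4,5,255],[-0.01,-0.06,0.12,0.2,7,10,255],[-0.01,-0.09,0.139,0.3,10,14,255]]])

```text
t: 7.3
eef_pos: [0.6134, 0.0789, 0.2856]
eef_rot: [178.1, 9.9, -5.9]
force: [0.2, -0.3, -1.8]
grip_width: 0.0206
gripper_force: 59.9
```

Emit:
move_arm(targets=[[[0,-0.03,0,0.1,3.5,4.7,255],[-0.01,-0.06,0,0.2,7,9.5,255],[-0.01,-0.09,0,0.4,10.5,14.3,255],[-0.014,-0.12,0,0.5,14,19,255],[-0.014,-0.13,0,0.6,16,22.5,255]]])

```text
t: 7.72
eef_pos: [0.6, -0.0577, 0.2819]
eef_rot: [179.9, 25.9, 16.7]
force: [1.0, -0.8, -2.0]
grip_width: 0.0205
gripper_force: 59.9
```

Emit:
move_arm(targets=[[[0,0,0,0,0,0,255],[0,0,0,0,0,0,255]]])

```text
t: 7.88
eef_pos: [0.6006, -0.0503, 0.2817]
eef_rot: [-179.7, 25.6, 17.0]
force: [-1.3, 0.4, -1.5]
grip_width: 0.0205
gripper_force: 59.9
```

```bash
python3 - <<'E'
from h import *
c=wrist('w5');print(proj(c,[.5335,-.177,.1687]),observe()['grip_width'],observe()['force'])
a=cv2.imread('pics/w5.png')
cv2.imwrite('pics/c5.png',np.hstack([cv2.resize(a[135:285,330:470],None,fx=4,fy=4,interpolation=cv2.INTER_CUBIC),cv2.resize(a,(240,150)).repeat(4,0)[:600]]))
E
```

```text
7.8833 [ 0.60060781 -0.05029402  0.28171615] [-179.71883311   25.58279802   16.96045404]
[[403.3781425  215.94064443]] 0.02020498048189216 [ 0.4298985  -0.52892947 -1.17463195]
```

View pics/c5.png

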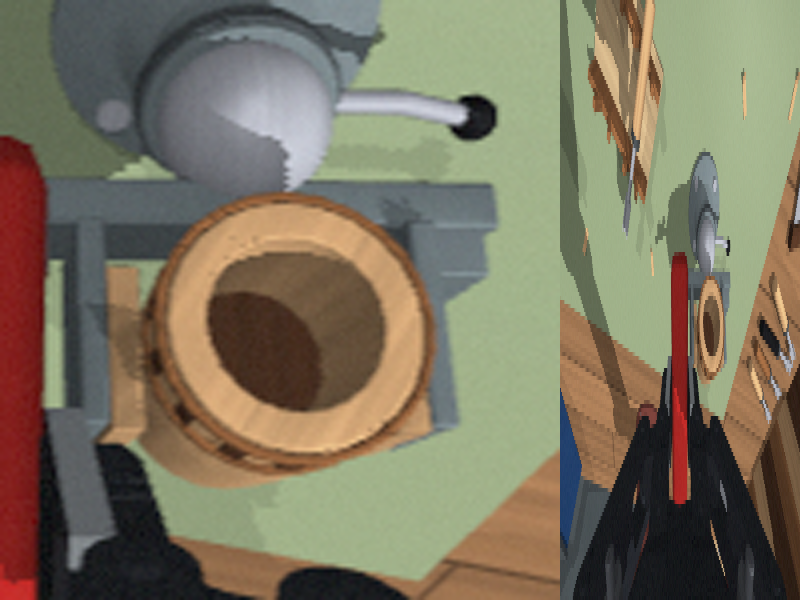

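```bash
cat > fit2.py <<'E'
from fit import *
v=pickle.load(open('pics/w5.pkl','rb'))
V=lambda l:np.array(l)/4+[330,135]-.375
inV=V([(208,325),(300,250),(385,332),(300,411),(225,280),(255,258),(350,262),(376,295),(376,375),(345,402),(255,397),(222,365)])
outV=V([(168,325),(292,207),(425,330),(305,452),(200,250),(385,240),(395,415),(205,400)])
dk=V([(240,293),(265,298),(290,315),(310,342),(320,370),(318,395)])
def res2(p,use1=1):
    a,n=unpack(np.r_[p[:5],p[5:7]]);Rm=np.c_[n,np.cross(a,n),a];m=p[:3]
    f=[dist(v,m,Rm,.027,inV),dist(v,m,Rm,p[3],outV),dist(v,m-p[7]*a,Rm,.029,dk)]
    if use1:f+=[dist(w,m,Rm,.027,inW),dist(w,m,Rm,p[3],outW),dist(w,m-.104*a,Rm,p[4],unW)]
    return f
for u in(1,0):
    r=least_squares(lambda p:np.concatenate(res2(p,u)),[.5335,-.177,.169,.039,.036,17,57,.07],loss='soft_l1',f_scale=.5,x_scale=[.01,.01,.01,.01,.01,5,5,.01])
    p=r.x;a,n=unpack(p);print(p.round(4),r.cost.round(2),'a',a.round(4),[x.mean().round(2) for x in res2(p,u)])
# ball consistency
    print('ball',p[:3]-.085*n-.04*a)
E
python3 fit2.py
```

```text
[ 5.34300e-01 -1.77500e-01  1.69000e-01  3.84000e-02  3.70000e-02
  1.67239e+01  5.94377e+01  7.07000e-02] 10.11 a [0.8247 0.2478 0.5085] [np.float64(0.76), np.float64(0.59), np.float64(0.48), np.float64(0.92), np.float64(0.73), np.float64(0.38)]
ball [ 0.54268247 -0.17499973  0.07549718]
[ 5.28200e-01 -1.82600e-01  1.62400e-01  3.92000e-02  3.60000e-02
  1.73125e+01  5.75336e+01  7.48000e-02] 3.55 a [0.8055 0.2511 0.5368] [np.float64(0.57), np.float64(0.6), np.float64(0.33)]
ball [ 0.53956305 -0.1790365   0.0691938 ]
```

```bash
sed -i 's/np.pi,180,/np.pi,1500,/; s/return np.linalg.norm(d,axis=2).min(1)\*1/i=np.linalg.norm(d,axis=2).argmin(1);return d[np.arange(len(obs)),i].ravel()/' fit.py
sed -i 's/\.027,in\([VW]\)/p[8],in\1/g; s/57,.07\]/57,.07,.027]/; s/5,5,.01\]/5,5,.01,.01]/; s/x.mean()/np.sqrt(2*(x**2).mean())/' fit2.py; python3 fit2.py
```

```text
[ 5.34400e-01 -1.77500e-01  1.69600e-01  3.81000e-02  3.85000e-02
  1.70917e+01  5.82817e+01  7.36000e-02  2.63000e-02] 9.78 a [0.8131 0.25   0.5257] [np.float64(0.75), np.float64(0.71), np.float64(0.3), np.float64(1.13), np.float64(0.88), np.float64(0.68)]
ball [ 0.54459435 -0.17438344  0.07621832]
[ 5.51400000e-01 -1.63300000e-01  1.90200000e-01  3.46000000e-02
 -6.36767831e+08  1.99778000e+01  5.59395000e+01  8.87000000e-02
  2.37000000e-02] 2.7 a [0.7786 0.283  0.5601] [np.float64(0.64), np.float64(0.65), np.float64(0.18)]
ball [ 0.56502364 -0.15831434  0.09737761]
```

```bash
cat > fit3.py <<'E'
from fit2 import *
def res3(p,r0=.027):
    a,n=unpack(p);Rm=np.c_[n,np.cross(a,n),a];m=p[:3];s1,s2=p[8:10],p[10:12]
    foc=np.array([p[12],p[13],.075])
    return [dist(v,m,Rm,r0,inV-s1),dist(v,m,Rm,p[3],outV-s1),dist(v,m-p[7]*a,Rm,.029,dk-s1),
      dist(w,m,Rm,r0,inW-s2),dist(w,m,Rm,p[3],outW-s2),dist(w,m-.104*a,Rm,p[4],unW-s2),
      .5*dist(w,np.array([p[12],p[13],p[14]]),np.eye(3),.066,foot-s2),
      p[8:12]/1.5,(p[14:15]-.006)/.004, (foc+.085*n+((m-foc)@a)*a-m)/.0015]
for r0 in(.0265,.027,.0275):
    r=least_squares(lambda p:np.concatenate(res3(p,r0)),[.5335,-.177,.169,.039,.036,17,57,.07,0,0,0,0,.541,-.176,.005],loss='soft_l1',f_scale=.7,x_scale=[.01,.01,.01,.01,.01,5,5,.01,1,1,1,1,.01,.01,.01])
    p=r.x;a,n=unpack(p);print(r0,p.round(4),r.cost.round(2),'a',a.round(4),[np.sqrt(2*(x**2).mean()).round(2) for x in res3(p,r0)])
E
python3 fit3.py|tail -12
```

```text
-6.36767831e+08  1.99778000e+01  5.59395000e+01  8.87000000e-02
  2.37000000e-02] 2.7 a [0.7786 0.283  0.5601] [np.float64(0.64), np.float64(0.65), np.float64(0.18)]
ball [ 0.56502364 -0.15831434  0.09737761]
0.0265 [ 5.34500e-01 -1.77600e-01  1.69800e-01  3.83000e-02  3.73000e-02
  1.68112e+01  5.90670e+01  7.13000e-02 -2.30600e-01 -1.79800e-01
  4.48000e-02 -1.73000e-02  5.40400e-01 -1.75600e-01  6.10000e-03] 11.99 a [0.8211 0.2481 0.514 ] [np.float64(0.8), np.float64(0.73), np.float64(0.44), np.float64(1.1), np.float64(0.81), np.float64(0.47), np.float64(0.44), np.float64(0.14), np.float64(0.03), np.float64(0.29)]
0.027 [ 5.33800e-01 -1.77800e-01  1.68600e-01  3.86000e-02  3.66000e-02
  1.65741e+01  5.98209e+01  6.93000e-02 -9.60000e-03 -7.09000e-02
 -2.03700e-01 -1.77200e-01  5.40200e-01 -1.75700e-01  6.00000e-03] 13.03 a [0.8285 0.2466 0.5027] [np.float64(0.98), np.float64(0.76), np.float64(0.59), np.float64(1.12), np.float64(0.74), np.float64(0.29), np.float64(0.46), np.float64(0.13), np.float64(0.01), np.float64(0.37)]
0.0275 [ 5.33000e-01 -1.78100e-01  1.67300e-01  3.89000e-02  3.60000e-02
  1.64356e+01  6.05540e+01  6.78000e-02  2.28300e-01  5.17000e-02
 -5.10800e-01 -3.60300e-01  5.40100e-01 -1.75900e-01  5.90000e-03] 15.09 a [0.8352 0.2464 0.4916] [np.float64(1.2), np.float64(0.8), np.float64(0.77), np.float64(1.17), np.float64(0.68), np.float64(0.18), np.float64(0.49), np.float64(0.31), np.float64(0.04), np.float64(0.52)]
```

```bash
sed -i 's/\[dist(v,m,Rm,r0,inV-s1)/[WI*dist(v,m,Rm,r0,inV-s1)/; s/      dist(w,m,Rm,r0/      WI*dist(w,m,Rm,r0/; s/^for r0 in.*/for r0,WI in((.027,.3),(.027,.1),(.026,.3)):/' fit3.py
python3 fit3.py|tail -9
```

```text
0.027 [ 5.34600e-01 -1.77900e-01  1.69600e-01  3.84000e-02  3.69000e-02
  1.61324e+01  5.92398e+01  7.01000e-02 -2.80800e-01 -2.52400e-01
  9.71000e-02  6.75000e-02  5.40600e-01 -1.75700e-01  6.20000e-03] 5.56 a [0.8255 0.2388 0.5114] [np.float64(0.32), np.float64(0.73), np.float64(0.29), np.float64(0.36), np.float64(0.75), np.float64(0.32), np.float64(0.46), np.float64(0.19), np.float64(0.07), np.float64(0.32)]
0.027 [ 5.34900e-01 -1.77800e-01  1.69800e-01  3.83000e-02  3.70000e-02
  1.61475e+01  5.91502e+01  7.07000e-02 -3.07100e-01 -3.30400e-01
  1.46800e-01  1.54900e-01  5.40700e-01 -1.75700e-01  6.20000e-03] 4.44 a [0.8246 0.2388 0.5128] [np.float64(0.11), np.float64(0.72), np.float64(0.26), np.float64(0.12), np.float64(0.76), np.float64(0.33), np.float64(0.45), np.float64(0.24), np.float64(0.07), np.float64(0.31)]
0.026 [ 5.35000e-01 -1.77700e-01  1.70200e-01  3.82000e-02  3.72000e-02
  1.63667e+01  5.89040e+01  7.12000e-02 -3.62900e-01 -3.01000e-01
  2.01700e-01  1.34100e-01  5.40600e-01 -1.75600e-01  6.20000e-03] 5.4 a [0.8216 0.2413 0.5165] [np.float64(0.25), np.float64(0.71), np.float64(0.26), np.float64(0.34), np.float64(0.79), np.float64(0.4), np.float64(0.45), np.float64(0.25), np.float64(0.06), np.float64(0.29)]
```

```bash
cat >> h.py <<'E'
M=np.array([.5345,-.1778,.1695])
def axis(psi=16.4,t=59.):
    psi,t=np.radians([psi,t]);return np.array([np.sin(t)*np.cos(psi),np.sin(t)*np.sin(psi),np.cos(t)])
A=axis();RT=frame(A,np.array([0,0,1.]));TIP=np.array([-.154,0,-.040])
def tcp(out,lat=0,up=0): return M+out*A+lat*RT[:,1]-up*RT[:,2]-RT@TIP
def where():
    s=observe();R0=R.from_euler('xyz',s['eef_rot'],degrees=True).as_matrix()
    d=RT.T@(s['eef_pos']+R0@TIP-M);print('t',s['t'],'tip: out %.4f lat %.4f up %.4f'%(d[0],d[1],-d[2]),'dev',R.from_matrix(R0.T@RT).as_rotvec(degrees=True).round(2),'F tool',(RT.T@s['force']).round(2),'tq',s['wrist_torque'].round(2),s['grip_width'])
E
python3 - <<'E'
from h import *
import pickle
c=pickle.load(open('pics/w5.pkl','rb'));im=c['pixels'].astype(int)
red=(im[...,0]>110)&(im[...,1]<50)&(im[...,2]<60)
for y in(172,180,200,230,260):
    x=np.where(red[y,280:360])[0];print(y,x.min()+280 if len(x) else None,x.max()+280 if len(x) else None)
ys=np.where(red[:,318])[0];print('rows',ys.min(),ys.max())
for x in(.046,0,-.05):print(proj(c,[(x,-.011,-.051),(x,.011,-.051),(x,0,-.029)],c['T_tool_cam']).round(1).tolist())
print(A,'\n',RT);rel(RT,tcp(.05));print(tcp(.05));where()
E
```

```text
172 None None
180 298 338
200 298 338
230 299 338
260 300 338
rows 175 336
[[296.4, 178.1], [344.5, 178.1], [320.2, 169.5]]
[[298.5, 267.7], [342.2, 267.7], [320.2, 248.2]]
[[300.4, 348.0], [340.1, 348.0], [320.1, 320.4]]
[0.82229257 0.24201386 0.51503807] 
 [[ 0.82229257  0.28234146  0.49408322]
 [ 0.24201386 -0.95931397  0.1454166 ]
 [ 0.51503807  0.         -0.8571673 ]]
shift [ 0.1214 -0.0733 -0.0422] turn [ 15.98 -54.2   -0.62] 56.5
[ 0.72201101 -0.12261251  0.24028108]
t 7.9333 tip: out 0.0921 lat -0.1030 up 0.1960 dev [-0.3  56.51  0.55] F tool [-0.38  0.63  1.14] tq [ 0.21 -0.58  0.01] 0.02020498048189216
```

```bash
python3 - <<'E'
from h import *
import pickle
s=observe();R0=R.from_euler('xyz',s['eef_rot'],degrees=True).as_matrix();p0=s['eef_pos']
out=[]
for n in('scene','side'):
    c=read_camera(n);im=c['pixels'].astype(int);pickle.dump(c,open(f'pics/{n}6.pkl','wb'))
    pts={k:proj(c,p0+R0@np.array(q))[0] for k,q in dict(tcp=(0,0,0),hend=(.046,0,-.04),hfront=(-.049,0,-.04),bback=(-.102,0,-.04),tip=(-.154,0,-.04)).items()}
    print(n,{k:v.round(1).tolist() for k,v in pts.items()})
    x0,y0=[int(v) for v in np.clip(np.mean(list(pts.values()),0)-[43,37],0,[550,320])]
    big=cv2.resize(c['pixels'][y0:y0+75,x0:x0+80,::-1],None,fx=5,fy=5,interpolation=cv2.INTER_CUBIC)[:,:400]
    for v in pts.values():
        q=((v-[x0,y0]+.5)*5-.5).round().astype(int);cv2.drawMarker(big,tuple(int(t) for t in q),(255,255,0),cv2.MARKER_CROSS,7,1)
    print('origin',x0,y0);out.append(big)
w=cv2.imread('pics/w5.png')[165:365,270:370];w=cv2.resize(w,(225,450)) if 0 else cv2.resize(w,None,fx=2,fy=1)
w2=cv2.resize(cv2.imread('pics/w2.png')[230:310,380:480],(250,200));w5=cv2.resize(cv2.imread('pics/w5.png')[165:345,270:370],(125,225))
bot=np.zeros((225,800,3),np.uint8)
f=cv2.imread('pics/w5.png')[165:345,240:420];bot[:, :225]=cv2.resize(f,(225,225));bot[:200,300:550]=w2
cv2.imwrite('pics/c6.png',np.vstack([np.hstack(out),bot]))
E
```

```text
scene {'tcp': [240.8, 148.8], 'hend': [246.2, 158.1], 'hfront': [234.6, 124.6], 'bback': [228.4, 106.7], 'tip': [222.5, 89.6]}
origin 191 88
side {'tcp': [326.3, 109.1], 'hend': [305.5, 106.2], 'hfront': [336.6, 90.8], 'bback': [354.4, 81.9], 'tip': [372.3, 73.1]}
origin 296 55
```

View pics/c6.png

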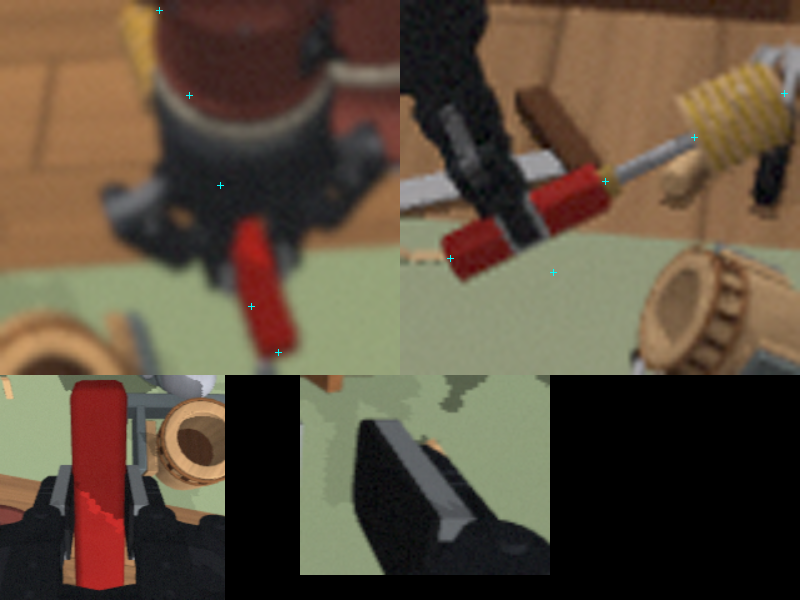

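Emit:
move_arm(targets=[[[0.02,0.006,0,1.8,-6.2,0,255],[0.04,0.012,0,3.6,-12.4,0,255],[0.06,0.018,0,5.4,-18.6,-0.2,255],[0.075,0.022,0,7.2,-24.8,-0.2,255],[0.085,0.025,0,9,-31,-0.3,255]]])

```text
t: 8.45
eef_pos: [0.6873, -0.0233, 0.2848]
eef_rot: [179.8, -7.2, 16.8]
force: [0.3, -1.1, -1.7]
grip_width: 0.0208
gripper_force: 59.9
```

Emit:
move_arm(targets=[[[0.007,0.001,-0.01,1.8,-6.2,0,255],[0.007,0.001,-0.02,3.6,-12.4,0,255],[0.007,0.001,-0.03,5.4,-18.6,-0.2,255],[0.007,0.001,-0.04,7,-23.2,-0.3,255],[0.007,0.001,-0.042,7,-23.2,-0.3,255]]])

```text
t: 8.87
eef_pos: [0.6821, -0.0258, 0.2334]
eef_rot: [-179.7, -30.0, 16.1]
force: [-3.1, -0.7, -4.1]
grip_width: 0.0203
gripper_force: 59.9
```

```bash
python3 - <<'E'
from h import *
where();rel(RT,tcp(.05));print(observe()['joints'].round(0))
E
```

```text
t 8.8667 tip: out 0.0378 lat -0.1048 up 0.0024 dev [-0.11  0.98 -0.28] F tool [-4.9  -0.19  1.89] tq [-0.25  0.98  0.01] 0.02031045482004052
shift [ 0.0399 -0.0968  0.0069] turn [ 0.04 -1.01  0.18] 1.0
[ 18.  25. -18. 103.  -6.  25. -65.]
```

Emit:
move_arm(targets=[[[0.015,-0.03,0.003,0,-1,0,255],[0.025,-0.06,0.005,0,-1,0.2,255],[0.035,-0.09,0.006,0,-1,0.2,255],[0.035,-0.097,0.006,0,-1,0.2,255],[0.035,-0.097,0.006,0,-1,0.2,255]]])

```text
t: 9.28
eef_pos: [0.7283, -0.1269, 0.2472]
eef_rot: [179.5, -31.9, 16.4]
force: [-0.1, -0.6, -1.5]
grip_width: 0.0206
gripper_force: 59.9
```

Emit:
move_arm(targets=[[[0,0,0,0,0,0,255],[0,0,0,0,0,0,255],[0,0,0,0,0,0,255]]])

```text
t: 9.53
eef_pos: [0.7276, -0.1182, 0.2473]
eef_rot: [179.7, -31.9, 16.9]
force: [-0.0, -0.1, -2.4]
grip_width: 0.0207
gripper_force: 59.9
```

```bash
cat > chk.py <<'E'
from h import *
# where do scene/side see the yellow head and how does it compare with the model
where();rel(RT,tcp(.05))
s=observe();R0=R.from_euler('xyz',s['eef_rot'],degrees=True).as_matrix()
for n in('scene','side'):
    c=read_camera(n);hsv=cv2.cvtColor(c['pixels'],cv2.COLOR_RGB2HSV);cv2.imwrite(f'pics/{n}7.png',c['pixels'][...,::-1])
    P=proj(c,s['eef_pos']+R0@(TIP+[.026,0,0]))[0];print(n,'model head',P.round(1))
    for nm,lo,hi in(('yel',(18,110,60),(32,255,255)),('red',(0,170,60),(6,255,255))):
        k=cv2.inRange(hsv,lo,hi);mk=np.zeros_like(k);cv2.circle(mk,tuple(int(v) for v in P),45,255,-1);ys,xs=np.where(k&mk);print(nm,len(xs),xs.mean().round(1) if len(xs) else 0,ys.mean().round(1) if len(xs) else 0, (xs.min(),xs.max(),ys.min(),ys.max()) if len(xs) else 0)
E
python3 chk.py
```

```text
t 9.5333 tip: out 0.0587 lat -0.0015 up 0.0001 dev [ 0.04 -0.92  0.41] F tool [-1.26  0.05  2.03] tq [-0.14  0.64  0.01] 0.020656066850460068
shift [-0.0056 -0.0044 -0.007 ] turn [-0.02  0.95 -0.34] 1.0
scene model head [203.8 172.6]
yel 3 180.7 173.7 (np.int64(162), np.int64(218), np.int64(170), np.int64(176))
red 99 208.2 181.1 (np.int64(204), np.int64(213), np.int64(175), np.int64(187))
side model head [328.9 106.6]
yel 112 330.0 106.6 (np.int64(308), np.int64(338), np.int64(96), np.int64(114))
red 107 297.7 93.1 (np.int64(286), np.int64(308), np.int64(85), np.int64(100))
```

Emit:
move_arm(targets=[[[-0.006,-0.004,-0.007,0,0.9,-0.3,255],[-0.022,-0.009,-0.017,0,0.9,-0.3,255],[-0.036,-0.013,-0.026,0,0.9,-0.3,255],[-0.036,-0.013,-0.026,0,0.9,-0.3,255],[-0.036,-0.013,-0.026,0,0.9,-0.3,255]]])

```text
t: 10.05
eef_pos: [0.6909, -0.1355, 0.22]
eef_rot: [180.0, -31.0, 16.1]
force: [-0.3, -0.1, -1.0]
grip_width: 0.0206
gripper_force: 59.9
```

```bash
python3 -c "
from h import *
where();rel(RT,tcp(-.02))"
```

```text
t 10.05 tip: out 0.0109 lat 0.0028 up 0.0000 dev [ 0.17  0.05 -0.24] F tool [-0.75  0.02  0.67] tq [-0.15  0.62  0.01] 0.02062898785105786
shift [-0.0264 -0.004  -0.0158] turn [ 0.03 -0.04  0.3 ] 0.3
```

Emit:
move_arm(targets=[[[-0.008,-0.001,-0.005,0,0,0.3,255],[-0.016,-0.002,-0.01,0,0,0.3,255],[-0.024,-0.003,-0.0145,0,0,0.3,255],[-0.026,-0.004,-0.016,0,0,0.3,255],[-0.026,-0.004,-0.016,0,0,0.3,255]]])

```text
t: 10.47
eef_pos: [0.6651, -0.1393, 0.2044]
eef_rot: [179.9, -31.0, 16.5]
force: [0.9, -0.5, -1.2]
grip_width: 0.0205
gripper_force: 59.9
```

```bash
python3 -c "
from h import *
where();rel(RT,tcp(-.05))"
```

```text
t 10.4667 tip: out -0.0194 lat 0.0001 up -0.0003 dev [ 0.02 -0.01  0.07] F tool [0.   0.74 1.37] tq [-0.18  0.55 -0.02] 0.020492566775723694
shift [-0.0253 -0.0075 -0.0156] turn [ 0.04  0.02 -0.05] 0.1
```

Emit:
move_arm(targets=[[[-0.007,-0.002,-0.0045,0,0,0,255],[-0.0145,-0.0043,-0.009,0,0,0,255],[-0.0206,-0.006,-0.013,0,0,0,255],[-0.0206,-0.006,-0.013,0,0,0,255]]])

```text
t: 10.8
eef_pos: [0.6425, -0.1459, 0.1898]
eef_rot: [-180.0, -30.8, 16.4]
force: [-1.4, -0.1, -2.1]
grip_width: 0.0203
gripper_force: 60.0
```

```bash
python3 -c "
from h import *
where()"
```

```text
t 10.8 tip: out -0.0468 lat -0.0002 up -0.0002 dev [-0.03  0.17 -0.02] F tool [-2.23 -0.3   1.15] tq [-0.18  0.66  0.01] 0.020318600596920987
```

Emit:
move_arm(targets=[[[-0.004,-0.0012,-0.0026,0,0,0,255],[-0.0082,-0.0024,-0.0052,0,0,0,255],[-0.0082,-0.0024,-0.0052,0,0,0,255]]])

```text
t: 11.05
eef_pos: [0.6357, -0.1477, 0.1857]
eef_rot: [180.0, -31.0, 16.5]
force: [-0.5, -0.4, -2.0]
grip_width: 0.0204
gripper_force: 60.0
```

```bash
python3 -c "
from h import *
where()"
```

```text
t 11.05 tip: out -0.0551 lat -0.0001 up -0.0004 dev [-0.01  0.04  0.05] F tool [-1.55  0.2   1.4 ] tq [-0.17  0.63  0.01] 0.020430709847605345
```

Emit:
move_arm(targets=[[[-0.002,-0.0006,-0.0013,0,0,0,255],[-0.004,-0.0012,-0.0026,0,0,0,255],[-0.004,-0.0012,-0.0026,0,0,0,255]]])

```text
t: 11.3
eef_pos: [0.6334, -0.1485, 0.1844]
eef_rot: [179.9, -31.1, 16.5]
force: [0.6, -0.6, -1.2]
grip_width: 0.0206
gripper_force: 59.9
```

```bash
python3 -c "
from h import *
where()"
```

```text
t 11.3 tip: out -0.0580 lat 0.0001 up -0.0007 dev [ 0.05 -0.13  0.11] F tool [-0.31  0.72  1.25] tq [-0.13  0.4   0.01] 0.020625808666419106
```

Emit:
move_arm(targets=[[[-0.0016,-0.0005,-0.001,0,0,0,255],[-0.0025,-0.0007,-0.0016,0,0,0,255],[-0.0025,-0.0007,-0.0016,0,0,0,255]]])

```text
t: 11.55
eef_pos: [0.6333, -0.1487, 0.1848]
eef_rot: [179.8, -31.4, 16.6]
force: [4.6, 1.7, 2.4]
grip_width: 0.0205
gripper_force: 59.9
```

```bash
python3 -c "
from h import *
where()"
```

```text
t 11.55 tip: out -0.0581 lat 0.0003 up -0.0010 dev [ 0.13 -0.4   0.17] F tool [ 5.41 -0.36  0.45] tq [ 0.29 -0.61 -0.06] 0.020492282772143305
```

Emit:
move_arm(targets=[[[-0.0016,-0.0005,-0.001,0,0,0,255],[-0.0016,-0.0005,-0.001,0,0,0,255],[-0.0016,-0.0005,-0.001,0,0,0,255],[-0.0016,-0.0005,-0.001,0,0,0,255]]])

```text
t: 11.88
eef_pos: [0.6332, -0.1488, 0.1851]
eef_rot: [179.7, -31.6, 16.7]
force: [5.8, 2.4, 2.9]
grip_width: 0.0207
gripper_force: 60.0
```

```bash
python3 -c "
from h import *
where()"
```

```text
t 11.8833 tip: out -0.0582 lat 0.0005 up -0.0012 dev [ 0.18 -0.58  0.22] F tool [ 6.8  -0.65  0.74] tq [ 0.44 -0.96 -0.02] 0.02065809010576445
```

Emit:
move_arm(targets=[[[-0.0016,-0.0005,-0.001,0,0,0,255],[-0.0016,-0.0005,-0.001,0,0,0,255],[-0.0016,-0.0005,-0.001,0,0,0,255],[-0.0016,-0.0005,-0.001,0,0,0,255]]])

```text
t: 12.22
eef_pos: [0.6332, -0.1489, 0.1854]
eef_rot: [179.6, -31.8, 16.7]
force: [7.4, 3.4, 4.5]
grip_width: 0.0204
gripper_force: 60.0
```

```bash
python3 -c "
from h import *
where()"
```

```text
t 12.2167 tip: out -0.0582 lat 0.0007 up -0.0014 dev [ 0.23 -0.77  0.25] F tool [ 9.24 -1.21  0.26] tq [ 0.68 -1.33 -0.08] 0.020392675420985357
```

Emit:
move_arm(targets=[[[0.0115,0.0034,0.0072,0,0,0,255],[0.023,0.0068,0.0144,0,0,0,255],[0.035,0.0103,0.0219,0,0,0,255],[0.0469,0.0138,0.0293,0,0,0,255],[0.0469,0.0138,0.0293,0,0,0,255]]])

```text
t: 12.63
eef_pos: [0.676, -0.135, 0.2112]
eef_rot: [179.8, -31.2, 16.7]
force: [0.7, 1.7, -1.7]
grip_width: 0.0208
gripper_force: 59.9
```

```bash
python3 -c "
from h import *
where()"
```

```text
t 12.6333 tip: out -0.0059 lat -0.0004 up -0.0010 dev [-0.   -0.2   0.26] F tool [ 0.11 -1.42  2.01] tq [-0.14  0.53  0.01] 0.020771142324800762
```

Emit:
move_arm(targets=[[[-0.0115,-0.0034,-0.0072,0,0,0,255],[-0.023,-0.0068,-0.0144,0,0,0,255],[-0.033,-0.0097,-0.0207,0,0,0,255],[-0.0395,-0.0116,-0.0247,0,0,0,255],[-0.0411,-0.0121,-0.0257,0,0,0,255]]])

```text
t: 13.05
eef_pos: [0.6333, -0.1488, 0.1845]
eef_rot: [179.9, -31.2, 16.4]
force: [3.4, 2.5, 1.8]
grip_width: 0.0209
gripper_force: 60.0
```

Emit:
move_arm(targets=[[[-0.0016,-0.0005,-0.001,0,0,0,255],[-0.0032,-0.001,-0.002,0,0,0,255],[-0.0048,-0.0014,-0.003,0,0,0,255],[-0.0055,-0.0016,-0.0034,0,0,0,255],[-0.0055,-0.0016,-0.0034,0,0,0,255]]])

```text
t: 13.47
eef_pos: [0.6331, -0.1486, 0.1853]
eef_rot: [179.7, -31.7, 16.7]
force: [7.8, 3.0, 4.9]
grip_width: 0.0205
gripper_force: 60.0
```

```bash
python3 -c "
from h import *
where()"
```

```text
t 13.4667 tip: out -0.0582 lat 0.0004 up -0.0013 dev [ 0.19 -0.71  0.25] F tool [ 9.7  -0.71  0.07] tq [ 0.72 -1.2  -0.05] 0.020488540931772107
```

Emit:
move_arm(targets=[[[0,0,0,0,0,0,255],[0,0,0,0,0,0,255]]])

```text
t: 13.63
eef_pos: [0.6331, -0.1486, 0.1853]
eef_rot: [179.7, -31.7, 16.7]
force: [7.4, 3.9, 4.4]
grip_width: 0.0204
gripper_force: 60.0
```

Emit:
move_arm(targets=[[[0.0115,0.0034,0.0072,0,0,0,255],[0.023,0.0068,0.0144,0,0,0,255],[0.035,0.0103,0.0219,0,0,0,255],[0.0466,0.0137,0.0291,0,0,0,255],[0.0466,0.0137,0.0291,0,0,0,255]]])

```text
t: 14.05
eef_pos: [0.6761, -0.135, 0.2112]
eef_rot: [179.8, -31.2, 16.7]
force: [1.4, 0.3, -1.0]
grip_width: 0.0201
gripper_force: 59.9
```

Emit:
move_arm(targets=[[[0,0,0,0,0,0,255],[0,0,0,0,0,0,255]]])

```text
t: 14.22
eef_pos: [0.6721, -0.1367, 0.208]
eef_rot: [-180.0, -30.8, 16.5]
force: [-0.4, -0.4, -2.1]
grip_width: 0.0207
gripper_force: 59.9
```

```bash
python3 -c "
from h import *
where()"
```

```text
t 14.2167 tip: out -0.0110 lat -0.0003 up -0.0006 dev [-0.05  0.17  0.08] F tool [-1.53  0.29  1.49] tq [-0.15  0.69  0.01] 0.02071856699793672
```

Emit:
move_arm(targets=[[[-0.0115,-0.0034,-0.0072,0,0,0,255],[-0.023,-0.0068,-0.0144,0,0,0,255],[-0.033,-0.0097,-0.0207,0,0,0,255],[-0.0395,-0.0116,-0.0247,0,0,0,255],[-0.0411,-0.0121,-0.0257,0,0,0,255]]])

```text
t: 14.63
eef_pos: [0.6334, -0.1492, 0.1846]
eef_rot: [179.9, -31.2, 16.4]
force: [4.1, 1.1, -0.1]
grip_width: 0.0205
gripper_force: 59.9
```

Emit:
move_arm(targets=[[[-0.0016,-0.0005,-0.001,0,0,0,255],[-0.0032,-0.001,-0.002,0,0,0,255],[-0.0048,-0.0014,-0.003,0,0,0,255],[-0.0055,-0.0016,-0.0034,0,0,0,255],[-0.0055,-0.0016,-0.0034,0,0,0,255]]])

```text
t: 15.05
eef_pos: [0.6331, -0.1489, 0.1854]
eef_rot: [179.6, -31.7, 16.7]
force: [7.6, 3.1, 4.9]
grip_width: 0.0204
gripper_force: 60.0
```

Emit:
move_arm(targets=[[[0,0,0,0,0,0,255],[0,0,0,0,0,0,255]]])

```text
t: 15.22
eef_pos: [0.6332, -0.1488, 0.1853]
eef_rot: [179.6, -31.7, 16.7]
force: [7.0, 3.0, 4.6]
grip_width: 0.0204
gripper_force: 60.0
```

```bash
python3 -c "
from h import *
where()"
```

```text
t 15.2167 tip: out -0.0582 lat 0.0006 up -0.0013 dev [ 0.21 -0.7   0.27] F tool [ 8.85 -0.89  0.01] tq [ 0.58 -1.09 -0.04] 0.020402670025211147
```

Emit:
move_arm(targets=[[[0.0115,0.0034,0.0072,0,0,0,255],[0.023,0.0068,0.0144,0,0,0,255],[0.035,0.0103,0.0219,0,0,0,255],[0.0466,0.0137,0.0291,0,0,0,255],[0.0466,0.0137,0.0291,0,0,0,255]]])

```text
t: 15.63
eef_pos: [0.6762, -0.1349, 0.2113]
eef_rot: [179.8, -31.2, 16.7]
force: [0.5, 0.4, -0.8]
grip_width: 0.0203
gripper_force: 59.9
```

Emit:
move_arm(targets=[[[0.012,0.0036,0.0075,0,0,0,255],[0.024,0.0072,0.015,0,0,0,255],[0.036,0.0108,0.0225,0,0,0,255],[0.049,0.0144,0.031,0,0,0,255],[0.055,0.0164,0.0345,0,0,0,255]]])

```text
t: 16.05
eef_pos: [0.7294, -0.1196, 0.2442]
eef_rot: [179.9, -31.0, 16.6]
force: [-0.1, 0.4, -0.7]
grip_width: 0.0204
gripper_force: 59.9
```

Emit:
move_arm(targets=[[[-0.008,0.025,0.02,-1,4,0,255],[-0.016,0.055,0.04,-2.5,9,0,255],[-0.024,0.085,0.06,-4,14,-3,255],[-0.03,0.12,0.07,-5,19,-6,255],[-0.04,0.15,0.08,-6,24,-9,255]]])

```text
t: 16.47
eef_pos: [0.6881, 0.0325, 0.326]
eef_rot: [179.0, -6.2, 7.6]
force: [1.4, 0.5, -1.3]
grip_width: 0.0205
gripper_force: 59.9
```

```bash
cat > ret.py <<'E'
from h import *
R1=R.from_euler('xyz',[180,0,-20.2],degrees=True).as_matrix()
where();print(observe()['eef_pos'],observe()['eef_rot']);rel(R1,np.array([.6255,.1695,.0149+.2]))
E
python3 ret.py
```

```text
t 16.4667 tip: out 0.1365 lat -0.1832 up 0.1275 dev [ 3.82 24.79 -8.2 ] F tool [ 0.63 -0.07  1.89] tq [ 0.13 -0.02 -0.  ] 0.020458841932571338
[0.68813251 0.03248001 0.32604956] [178.99604504  -6.23201279   7.58281694]
shift [-0.0626  0.137  -0.1111] turn [  1.7    6.14 -27.7 ] 28.4
```

Emit:
move_arm(targets=[[[-0.01,0.025,-0.02,0.3,1.4,-6.5,255],[-0.025,0.055,-0.04,0.7,2.8,-13,255],[-0.04,0.09,-0.07,1.1,4.2,-19.5,255],[-0.052,0.12,-0.09,1.5,5.5,-25,255],[-0.06,0.136,-0.11,1.7,6.1,-27.7,255]]])

```text
t: 16.88
eef_pos: [0.6261, 0.1707, 0.2117]
eef_rot: [-179.9, 0.2, -20.1]
force: [0.2, 0.9, -1.1]
grip_width: 0.0203
gripper_force: 59.9
```

Emit:
move_arm(targets=[[[0,0,0,0,0,0,255],[0,0,0,0,0,0,255],[0,0,0,0,0,0,255]]])

```text
t: 17.13
eef_pos: [0.6294, 0.1641, 0.214]
eef_rot: [180.0, -0.2, -20.2]
force: [-0.5, -0.3, -1.1]
grip_width: 0.0206
gripper_force: 59.9
```

```bash
python3 ret.py
```

```text
t 17.1333 tip: out 0.0979 lat -0.3930 up 0.0391 dev [ 10.    29.75 -35.63] F tool [-1.07  0.13  0.69] tq [-0.01 -0.1  -0.01] 0.020558746477245267
[0.62935604 0.16406949 0.21400824] [179.95074667  -0.20374846 -20.17093827]
shift [-0.0039  0.0054  0.0009] turn [ 0.12  0.17 -0.03] 0.2
```

Emit:
move_arm(targets=[[[-0.003,0.004,-0.03,0,0,0,255],[-0.003,0.004,-0.06,0,0,0,255],[-0.003,0.004,-0.09,0,0,0,255],[-0.003,0.004,-0.115,0,0,0,255],[-0.003,0.004,-0.12,0,0,0,255]]])

```text
t: 17.55
eef_pos: [0.6241, 0.1663, 0.0904]
eef_rot: [179.7, 0.1, -20.3]
force: [-0.7, 0.4, -2.0]
grip_width: 0.0202
gripper_force: 59.8
```

Emit:
move_arm(targets=[[[0,0,0,0,0,0,255],[0,0,0,0,0,0,255],[0,0,0,0,0,0,255]]])

```text
t: 17.8
eef_pos: [0.6284, 0.1697, 0.0969]
eef_rot: [-179.8, -0.4, -20.2]
force: [0.4, 0.1, -1.8]
grip_width: 0.0207
gripper_force: 59.8
```

```bash
python3 ret.py
```

```text
t 17.8 tip: out 0.0377 lat -0.3987 up -0.0620 dev [  9.8   29.44 -35.68] F tool [-0.61  0.02  1.77] tq [ 0.01 -0.06  0.04] 0.02067255980500533
[0.62842623 0.16973962 0.09693101] [-179.76971439   -0.42713453  -20.17710463]
shift [-0.0029 -0.0002  0.118 ] turn [-0.07  0.48 -0.02] 0.5
```

Descend to just above the seat, then check.

Emit:
move_arm(targets=[[[-0.001,0,-0.02,0,0.2,0,255],[-0.002,0,-0.04,0,0.2,0,255],[-0.002,0,-0.055,0,0.2,0,255],[-0.002,0,-0.07,0,0.2,0,255],[-0.002,0,-0.074,0,0.2,0,255]]])

```text
t: 18.22
eef_pos: [0.6241, 0.1698, 0.0199]
eef_rot: [180.0, 0.0, -20.1]
force: [-0.5, -0.1, -1.6]
grip_width: 0.0205
gripper_force: 59.9
```

Emit:
move_arm(targets=[[[0,0,0,0,0,0,255],[0,0,-0.003,0,0,0,255],[0,0,-0.005,0,0,0,255],[0,0,-0.005,0,0,0,255]]])

```text
t: 18.55
eef_pos: [0.6248, 0.1702, 0.0161]
eef_rot: [-179.9, -0.1, -20.1]
force: [0.5, 1.0, -2.3]
grip_width: 0.0208
gripper_force: 59.9
```

```bash
python3 ret.py
```

```text
t 18.55 tip: out -0.0061 lat -0.4000 up -0.1288 dev [  9.84  29.86 -35.62] F tool [-0.48 -0.83  2.34] tq [-0.03 -0.05 -0.03] 0.02078221212826312
[0.62478827 0.17020449 0.01610948] [-1.79946812e+02 -5.88096965e-02 -2.01188991e+01]
shift [ 0.0007 -0.0007  0.1988] turn [-0.03  0.07 -0.08] 0.1
```

Emit:
move_arm(targets=[[[0.0005,-0.0005,-0.0012,0,0,0,255],[0.0005,-0.0005,-0.0012,0,0,0,255]]])

```text
t: 18.72
eef_pos: [0.6252, 0.1699, 0.0149]
eef_rot: [-179.9, -0.0, -20.1]
force: [-0.5, 1.2, 1.3]
grip_width: 0.0206
gripper_force: 60.3
```

Emit:
move_arm(targets=[[[0,0,0,0,0,0,140],[0,0,0,0,0,0,80],[0,0,0,0,0,0,0],[0,0,0,0,0,0,0],[0,0,0,0,0,0,0]]])

```text
t: 19.13
eef_pos: [0.6246, 0.1694, 0.014]
eef_rot: [180.0, 0.0, -20.1]
force: [0.7, -0.5, 0.1]
grip_width: 0.0793
gripper_force: 0.0
```

Emit:
move_arm(targets=[[[0,0,0,0,0,0,0],[0,0,0,0,0,0,0],[0,0,0.02,0,0,0,0],[0,0,0.05,0,0,0,0],[0,0,0.09,0,0,0,0]]])

```text
t: 19.55
eef_pos: [0.6221, 0.1688, 0.1019]
eef_rot: [179.7, 0.4, -20.1]
force: [-0.6, 0.5, 0.4]
grip_width: 0.0854
gripper_force: 0.0
```

Emit:
move_arm(targets=[[[0,0,0.04,0,0,0,0],[0,0,0.08,0,0,0,0],[0,0,0.12,0,0,0,0],[0,0,0.12,0,0,0,0],[0,0,0.12,0,0,0,0]]])

```text
t: 19.97
eef_pos: [0.6264, 0.17, 0.2275]
eef_rot: [-179.8, -0.3, -20.1]
force: [-0.5, 0.0, -1.3]
grip_width: 0.0857
gripper_force: 0.0
```

```bash
python3 - <<'E'
from h import *
import pickle
c=wrist('w8');w2=pickle.load(open('pics/w2.pkl','rb'))
# measure red handle + yellow head in w8 vs prediction at grip (.6215,.1697,yaw -20.05), and in w2
for n,k in(('w2',w2),('w8',c)):
    hsv=cv2.cvtColor(k['pixels'],cv2.COLOR_RGB2HSV)
    h=R.from_euler('z',-20.05,degrees=True).apply([1,0,0])
    for nm,lo,hi,x in(('red',(0,170,60),(6,255,255),.0025),('yel',(16,90,60),(32,255,255),-.124)):
        P=proj(k,np.array([.6215,.1697,.055])+x*h)[0]
        mk=np.zeros(hsv.shape[:2],np.uint8);cv2.circle(mk,tuple(int(v) for v in P),45 if nm=='red' else 26,255,-1)
        ys,xs=np.where(cv2.inRange(hsv,lo,hi)&mk);print(n,nm,len(xs),'pred',P.round(1),'obs',xs.mean().round(1),ys.mean().round(1),xs.min(),xs.max(),ys.min(),ys.max())
old=cams()
for i,n in enumerate(('scene','side')):
    new=read_camera(n);d=np.abs(new['pixels'].astype(int)-old[i]['pixels']).max(2)>40
    ys,xs=np.where(d);
    for box,b in dict(brush=(275,160,60,80)).items(): pass
    lab,L,st,ce=cv2.connectedComponentsWithStats(cv2.dilate(d.astype(np.uint8),np.ones((3,3))));print(n,[s.tolist() for s in st[1:] if s[4]>20])
E
```

```text
19.9667 [0.62636325 0.16999464 0.22753766] [-179.75264383   -0.31626554  -20.12547653]
w2 red 1327 pred [305.2 172.7] obs 303.7 171.1 294 312 134 210
w2 yel 947 pred [306.5 263.8] obs 306.4 265.3 289 323 240 287
w8 red 1248 pred [321.3 178.8] obs 320.0 178.0 311 329 142 215
w8 yel 880 pred [321.3 267.6] obs 320.2 269.8 304 337 244 290
scene [[5, 0, 84, 98, 3445], [201, 0, 79, 66, 2225], [290, 0, 7, 11, 49], [130, 0, 333, 219, 11777], [244, 37, 9, 19, 99]]
side [[281, 0, 101, 181, 6113], [399, 0, 10, 6, 32], [419, 0, 41, 46, 1101], [485, 0, 28, 57, 938], [375, 37, 9, 8, 45], [499, 39, 81, 140, 4755], [281, 108, 272, 292, 16725], [506, 158, 6, 13, 62], [549, 175, 16, 13, 90], [539, 240, 11, 20, 84]]
```

```bash
python3 -c "
from plant import *
print(close_job())"
```

```text
the job is handed in; nothing more can be done
None
```

The brush made three strokes, each pressing the bottom with roughly 10 N and then drawn out near the mouth; it is back in its notches, released, within about 1 pixel of its first position in the wrist camera. The job is handed in with no verdict shown, and I did not check the vise, gouge, hammer or figure at the end.

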